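# Let the piston pins out into the tray and hold the gate open

### The arm

A 6-joint arm with a two-finger parallel gripper is mounted at the origin on the work surface. World frame = base frame: x ahead of the robot, y to its left, z up, the work surface at z = 0. Lengths are in mm, angles in rad, forces in N, time in s.
With the tool pointing down it reaches from about 300 to 775 mm from the base axis. Payload 14.6 kg.
Tool frame: the origin (TCP) lies midway between the tips of the shut fingers; the grasp point (between the pads) lies 19 mm behind it; z points along the fingers, y is the line along which they close (so a half turn about z gives the same grasp; the last joint's range is limited). The gripper opens to 94 mm and grips with 3 to 60 N. Pads are 16 mm wide; open, the fingers measure 119 mm over their backs; the gripper's body (75 mm by 177 mm) begins 78 mm behind the grasp point.
Start: joints at [-1.293, 0.3, 1.521, -0, 1.321, -0.067], TCP at [185.897, -517.621, 172.246] pointing down, gripper open.
Joint ranges: [-3.03, 3.03], [-0.79, 2.21], [0.23, 2.52], [-1.04, 4.18], [0, 3.07], [-2.55, 2.55]. Speed limits (rad/s): [2.22, 2.22, 2.57, 3.14, 3.14, 3.14].

### API

Orientations are given as [roll, pitch, yaw] about the fixed x, y, z axes, in that order (R = Rz(yaw) Ry(pitch) Rx(roll)).
In Python, from cell import manip, camera gives the robot as it stands.
- The arm moves only by the tool move_arm, never from a script. Its arguments are lists of equal length, an entry for each row: "dp": the shift along the world's x, y, z in mm, a list of three; "rotation": the turn, a rotation vector about the world's x, y, z in rad, a list of three; "hand": the opening, from 0 (shut) to 1 (fully open). A call has 1 to 10 rows; each row shifts and turns the commanded pose from where the row before left it; what a row does not reach is not made up. A row lasts 1/8 s, in which the tool goes at most 62.5 mm and 10.7 degrees, less where a joint would pass 70% of its speed; a pose out of reach is approached as far as the arm can. A call with a gripper value outside its range is refused whole. The fingers move at their own pace and stop on an object; "newtons" is the grip in N (left out, the last holds). Time passes only in rows, so rows that do not move let the fingers close. It gives the time, the measured TCP pose, the force, the opening and the grip force at its end, in the units of the state.
- manip.read_state(): the state, without advancing time (a new reading comes with each control period).
- camera(name): name is "side" or "top" or "wrist"; returns a dict with "image" (400x640x3 uint8, red, green, blue), "fx", "fy", "cx", "cy" (pixels), "k1" (the pictures are not rectified: a ray, as slopes to the right and down, at radius r is drawn at 1 + k1 r^2 times it, then the intrinsics apply), "R" (3x3) and "t" (3): a world point X has camera coordinates R X + t; the wrist camera has in their place "mount" (4x4, takes a point from camera to tool coordinates, whose origin is the TCP and whose axes are the flange's). Camera axes: x right, y down, z forward; pixel columns grow to the right and rows downward; lengths in mm; the calibration is good to about 2 mm. A picture is of the moment at which its call begins: read the wrist's pose just before it. There is no depth.
- manip.sign_off(): hands the job in; it is judged then, once.
The state is a dict: "clock": time; "joints": joint angles; "qd": joint speeds; "effort": joint torques, N m; "eef_pos": TCP position; "eef_rot": TCP orientation; "wrist_force": force on the tool from outside, world axes, zero at the start; "moment": the same for the moment, N m; "finger_gap": finger opening in mm; "finger_force": force on a finger pad.
Only numpy, scipy, OpenCV 4.12 (cv2) and the standard library are available. Lean on these libraries where they do the work, as an engineer would, in place of code of your own. Each camera call takes 0.05 s, during which the arm holds its last target. There are 200 camera calls.

### The job

Set the orange parts tray on the bench under the lip of the pin chute while the gate is still shut, centred across the chute and reaching mostly forward of the lip. Then lift the sprung yellow gate by its red bar to 45 degrees, so that all four piston pins roll down into the tray, and finish still holding the gate open at 45 degrees, without letting go. Leave everything else on the bench where it stands.

Things in the scene. Friction and masses are not known exactly. Their poses are not given: they have to be found in the camera images.
- dispenser: Fixed pin dispenser: open-topped steel chute with blue sides, 64 mm wide inside, sloping 25 degrees down to the robot. Origin on the bench straight below the middle of its lip (100 mm high); x points up the chute, away from the robot, y across. Free below, up to a foot plate at x = 50 to 200 mm. White cheeks reach 45 mm forward of the lip, 102 mm up. Sides 157 mm high at the lip, 223 mm at x = 140
- gate (a joint): Opening of the yellow gate, rad: 0 = shut (hanging down across the lip), grows as its lower edge swings towards the robot and up; stop at 1.4; 45 degrees = 0.785. Plate 50 mm high hinged at its top; spring and weight pull it shut (3 to 6 N to lift at the bar). Pins get out from about 25 degrees. Yellow pointers in line with the gate cover the red lines on the cheeks at 45 degrees
- gate_hinge (a point): The gate's hinge line, at its middle: 158 mm above the bench straight over the lip; its y axis is the hinge line, the gate turns about +y
- gate_bar (a point): Middle of the gate's red lifting bar: round, 10 mm diameter, 100 mm long, parallel to the hinge, a thin arm at each end. Gate shut: 55 mm nearer the robot than the hinge and 20 mm lower (138 mm above the bench), 45 mm free all round. Moves on an arc of 58.5 mm radius about the hinge; it can pivot between fingers that pinch it from above
- tray_center (a point): Centre (half-way up) of the loose orange parts tray: open box 140 mm (x) by 120 mm (y) by 45 mm high, walls and floor 4 mm, about 0.2 kg. z is up; its own -x side bears the grip
- tray_grip (a point): Grip point on the tray's upright black fin, 95 mm from the tray's centre along the tray's -x, 30 mm above its underside. Fin 12 mm thick (tray's y), 44 mm long (x), from 4 to 51 mm above the underside: pinch it across its thickness from above and slide the tray over the bench
- pin0_center (a point): Centre of one of the four steel piston pins: cylinder of 22 mm diameter, 56 mm long (axis = its y), about 90 g; the four lie across the chute one behind the other, behind the gate (pin0 is number 1 from the gate)
- pin1_center (a point): Centre of one of the four steel piston pins: cylinder of 22 mm diameter, 56 mm long (axis = its y), about 90 g; the four lie across the chute one behind the other, behind the gate (pin1 is number 2 from the gate)
- pin2_center (a point): Centre of one of the four steel piston pins: cylinder of 22 mm diameter, 56 mm long (axis = its y), about 90 g; the four lie across the chute one behind the other, behind the gate (pin2 is number 3 from the gate)
- pin3_center (a point): Centre of one of the four steel piston pins: cylinder of 22 mm diameter, 56 mm long (axis = its y), about 90 g; the four lie across the chute one behind the other, behind the gate (pin3 is number 4 from the gate)
- oil: Amber oil bottle, 66 mm diameter, 170 mm high, loose bystander; origin at the centre of its underside
- can: Red spray can, 56 mm diameter, 150 mm high, loose bystander; origin at the centre of its underside
- jar: White jar, red cap, 60 mm diameter, 80 mm high, loose bystander; origin at the centre of its underside
- piston: Aluminium piston, 82 mm diameter, 58 mm high, loose bystander; origin at the centre of its underside
- cap: Dark steel bearing cap, 30 x 110 x 61 mm, loose bystander; origin at the centre of its underside
- wrench: Steel spanner, 240 mm long, loose bystander lying flat along its x; origin at the middle of its underside
Not all that is in view belongs to the job. Leave any blue or green look-alike of the part that bears pin3_center alone.

How it is judged:
By the outcome, as a careful person would: the job done as asked, in the order asked, and still so for the second after the job is handed in, while the arm keeps its last pose, push and grip.
It also fails if it takes over 58 s, if anything falls off the work surface, if the arm or the gripper's body presses on something with over 40 N, if the wrist force passes 120 N, or if a joint passes its speed limit or range.

## Working session

There is one attempt and no reset: what is moved stays moved. The work goes in short steps, Python scripts to look and compute and a tool call to move; the robot and the scene stay as the last step left them, time stands still between calls to the robot, and variables do not carry over. Pictures are saved under pics/ and viewed, at most 10 in all, crops included, and the job is handed in when it is done.

Besides the shell and the picture viewer there is one more tool, called after ">>>" by a JSON object that holds its "op" and its "data". move_arm: Moves the arm, as the interface text tells. Its arguments: {"type":"object","properties":{"dp":{"type":"array","items":{"type":"array","items":{"type":"number"}}},"rotation":{"type":"array","items":{"type":"array","items":{"type":"number"}}},"hand":{"type":"array","items":{"type":"number"}},"newtons":{"type":"number"}},"required":["dp","rotation","hand"]}

```bash
mkdir -p pics
cat > h.py <<'E'
import numpy as np, cv2, json
from scipy.spatial.transform import Rotation as Ro
from cell import manip, camera
def ray(c,u,v,R=None,t=None):
    x=(u-c["cx"])/c["fx"]; y=(v-c["cy"])/c["fy"]
    a,b=x,y
    for _ in range(20):
        s=1+c["k1"]*(a*a+b*b); a,b=x/s,y/s
    R=np.array(c["R"]) if R is None else R; t=np.array(c["t"]) if t is None else t
    o=-R.T@t; d=R.T@np.array([a,b,1.]); return o,d
def atz(c,u,v,z):
    o,d=ray(c,u,v); return o+d*(z-o[2])/d[2]
def proj(c,X):
    p=np.array(c["R"])@np.array(X,float)+np.array(c["t"]); a,b=p[0]/p[2],p[1]/p[2]; s=1+c["k1"]*(a*a+b*b)
    return c["fx"]*a*s+c["cx"],c["fy"]*b*s+c["cy"]
def tri(rs):
    A=np.zeros((3,3));B=np.zeros(3)
    for o,d in rs:
        d=d/np.linalg.norm(d);P=np.eye(3)-np.outer(d,d);A+=P;B+=P@o
    return np.linalg.solve(A,B)
def wrist():
    s=manip.read_state(); c=camera("wrist"); M=np.array(c["mount"])
    return s,c,M
def setwrist(s,c):
    M=np.array(c["mount"]); T=np.eye(4); T[:3,:3]=Ro.from_euler('xyz',s["eef_rot"]).as_matrix(); T[:3,3]=s["eef_pos"]
    W=np.linalg.inv(T@M); c["R"]=W[:3,:3]; c["t"]=W[:3,3]; return c
def save(n,im): cv2.imwrite("pics/"+n,im[:,:,::-1])
def keep(n,c): np.save("pics/"+n+".npy",c,allow_pickle=True)
def load(n): return np.load("pics/"+n+".npy",allow_pickle=True).item()
E
python3 - <<'E'
from h import *
for n in("side","top"):
    c=camera(n);keep(n,c);save(n+".png",c["image"])
    print(n,-np.array(c["R"]).T@np.array(c["t"]),c["fx"],c["k1"])
s=manip.read_state();print(s)
E
```

```text
side [166.20193802 589.49708098 985.9561832 ] 410.9012204810056 -0.0017420200986286243
top [ 475.76610572   12.18313546 1259.05811646] 397.40305585969253 -0.0784217541397563
{'clock': 0.1, 'joints': array([-1.29259564e+00,  3.00405463e-01,  1.52152685e+00, -6.09063067e-07,
        1.32073077e+00, -6.66086178e-02]), 'qd': array([ 0.00093179, -0.00201299, -0.00045716, -0.00059719, -0.00078271,
        0.00011779]), 'effort': array([ 3.13009841e-03, -5.32642543e+01, -3.53282547e+01,  7.09617161e-02,
        2.34927720e-02, -5.91484604e-05]), 'eef_pos': array([ 185.82416311, -517.35681538,  171.7453036 ]), 'eef_rot': array([-3.14052456e+00, -7.06582481e-05,  3.44809419e-01]), 'wrist_force': array([-0.05008277,  0.11825268, -1.1969729 ]), 'moment': array([-0.00250315, -0.01816229, -0.00628414]), 'finger_force': 0.0, 'finger_gap': 93.92022166243773}
```

View pics/side.png

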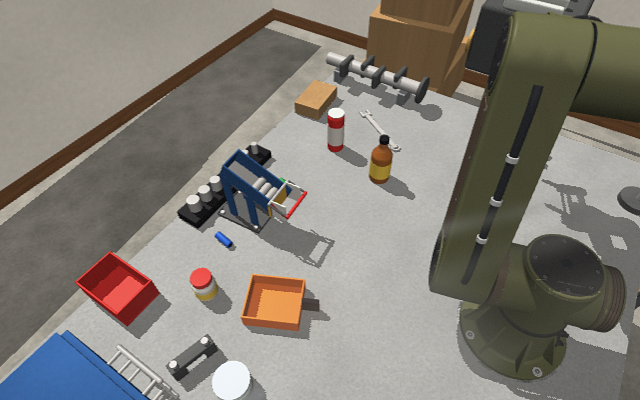

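View pics/top.png

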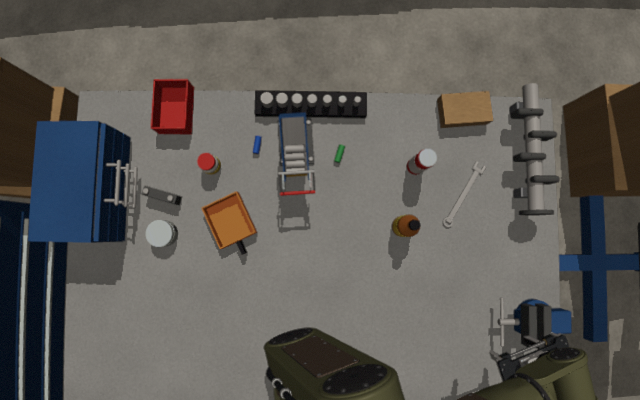

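Side: orange tray (275,302) with its black fin (312,305), and the dispenser with its red bar near (300,200). Top: tray (230,222), fin (241,247), red bar (297,192).

Look-alikes:
- Tray: the red box at top (173,106) is not orange and has no fin, so it is not the tray.
- Pins: the blue pin at (257,145) and green pin at (340,153) lie loose on the bench and are left alone.
- Bar: the jar cap at (207,162) and the spray can are also red. The bar is the one on the dispenser.

I'll check this in close crops.

Run:
```python
from h import *
a=load("top")["image"][100:260,195:325]; b=load("side")["image"][135:335,195:345]
A=cv2.resize(a,None,fx=3.7,fy=3.7,interpolation=cv2.INTER_CUBIC);B=cv2.resize(b,None,fx=2.0,fy=2.0,interpolation=cv2.INTER_CUBIC)
h=592
im=np.zeros((h,A.shape[1]+B.shape[1],3),np.uint8);im[:A.shape[0],:A.shape[1]]=A[:h];im[:B.shape[0],A.shape[1]:]=B
print(A.shape,B.shape);save("crop1.png",im)
```

```text
(592, 481, 3) (400, 300, 3)
```

View pics/crop1.png

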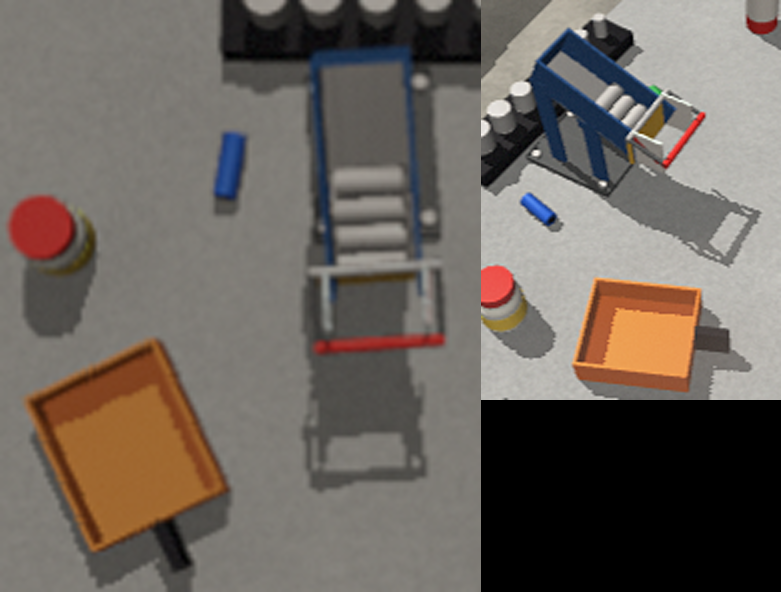

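Run:
```python
from h import *
c=load("top");d=load("side")
f=lambda u,v:(195+(u+.5)/3.7-.5,100+(v+.5)/3.7-.5)
g=lambda u,v:(195+(u-481+.5)/2-.5,135+(v+.5)/2-.5)
P=[atz(c,*f(*p),45) for p in[(155,341),(228,490),(95,550),(27,401)]]
P=np.array(P);print("tray top",P.round(0).tolist(),P.mean(0)); print([np.linalg.norm(P[i]-P[i-1]).round() for i in range(4)])
Q=np.array([atz(d,*g(*p),45) for p in[(596,281),(701,290),(690,388),(576,364)]]);print("side",Q.round(0).tolist(),Q.mean(0))
e=P[1]+P[2]-P[0]-P[3]; print("tray -x dir yaw of +x",np.degrees(np.arctan2(-e[1],-e[0])), 'fin', atz(c,*f(188,563),51))
B=[atz(c,*f(*p),138) for p in[(316,348),(443,340)]];print("bar",B,np.mean(B,0),B[1]-B[0])
H=[atz(c,*f(*p),158) for p in[(310,271),(441,265)]];print("hinge",H,np.mean(H,0))
print("side bar",[atz(d,*g(*p),138) for p in[(667,163),(703,116)]])
print("tri", [tri([ray(c,*f(*a)),ray(d,*g(*b))]) for a,b in [((316,348),(667,163)),((443,340),(703,116))]])
for z in (180,): print("oil",atz(c,413,225,165)[:2],"piston",atz(c,161,233,58)[:2],"jar",atz(c,207,161,80)[:2])
```

```text
tray top [[607.0, 243.0, 45.0], [485.0, 180.0, 45.0], [434.0, 288.0, 45.0], [556.0, 348.0, 45.0]] [520.48640095 264.78156943  45.        ]
[np.float64(117.0), np.float64(138.0), np.float64(120.0), np.float64(136.0)]
side [[605.0, 249.0, 45.0], [484.0, 186.0, 45.0], [422.0, 300.0, 45.0], [554.0, 350.0, 45.0]] [516.14625551 271.49291897  45.        ]
tray -x dir yaw of +x 26.931586594815567 fin [424.781805   210.06060383  51.        ]
bar [array([593.33523956, 101.88785087, 138.        ]), array([600.74112049,   4.67871673, 138.        ])] [597.03818002  53.2832838  138.        ] [  7.40588093 -97.20913414   0.        ]
hinge [array([649.72076172, 106.00883863, 158.        ]), array([655.61577138,   7.00720265, 158.        ])] [652.66826655  56.50802064 158.        ]
side bar [array([592.958621  ,  98.00529566, 138.        ]), array([598.61069192,   6.63268379, 138.        ])]
tri [array([591.89832074, 100.94736413, 142.20463213]), array([600.7578969 ,   4.44260245, 134.54281623])]
oil [ 507.99264444 -269.74165853] piston [477.51313092 467.66251063] jar [695.70422397 328.87790243]
```

Tray and bar agree between the two cameras, and the tray measures 138 x 118 mm against the stated 140 x 120. Fin grip is at about (434,224) with yaw 27°. Bar is at about (597,53), lip at about (652,56), chute yaw about 4°. I'll move over the fin and look.

>>> {"op": "move_arm", "data": {"dp": [[14,45,8],[15,48,8],[15,48,8],[15,48,8],[15,48,0],[15,48,0],[15,48,0],[15,48,0],[15,48,0],[15,48,0]], "rotation": [[0,0,0.012],[0,0,0.012],[0,0,0.012],[0,0,0.012],[0,0,0.012],[0,0,0.012],[0,0,0.012],[0,0,0.012],[0,0,0.012],[0,0,0.012]], "hand": [0.9,0.9,0.9,0.9,0.9,0.9,0.9,0.9,0.9,0.9]}}

```text
clock: 1.35
eef_pos: [335.0, -39.0, 204.3]
eef_rot: [3.141, -0.0, 0.465]
wrist_force: [0.7, -1.8, -0.3]
finger_gap: 84.6
finger_force: 0.0
```

>>> {"op": "move_arm", "data": {"dp": [[15,48,0],[15,48,0],[15,48,0],[15,48,0],[15,48,0],[15,15,0],[0,0,0]], "rotation": [[0,0,0],[0,0,0],[0,0,0],[0,0,0],[0,0,0],[0,0,0],[0,0,0]], "hand": [0.9,0.9,0.9,0.9,0.8,0.7,0.6]}}

```text
clock: 2.22
eef_pos: [424.9, 214.9, 203.5]
eef_rot: [-3.141, 0.001, 0.466]
wrist_force: [0.4, -0.2, -0.5]
finger_gap: 59.3
finger_force: 0.0
```

Run:
```python
from h import *
s,c,M=wrist();c=setwrist(s,c);keep("w1",c);save("w1.png",c["image"])
print(s["clock"],s["eef_pos"],s["eef_rot"],s["finger_gap"],c["fx"]);print(M.round(2))
```

```text
2.225 [424.86089061 214.93694748 203.51515607] [-3.14149825e+00  1.47732809e-03  4.66055609e-01] 59.26220203820305 283.3456213743054
[[ 0.000e+00 -9.600e-01 -2.800e-01  8.131e+01]
 [ 1.000e+00  0.000e+00  0.000e+00 -1.000e-02]
 [-0.000e+00 -2.800e-01  9.600e-01 -2.123e+02]
 [ 0.000e+00  0.000e+00  0.000e+00  1.000e+00]]
```

View pics/w1.png

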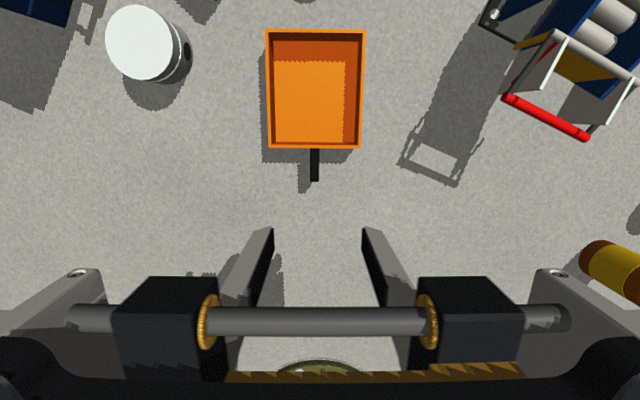

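The wrist view shows the tray rim corners at (266,30), (365,30), (361,148), (269,148), the fin from (314,150) to (314,181), and the bar ends at (505,98) and (587,138).

Run:
```python
from h import *
c=load("w1")
P=np.array([atz(c,*p,45) for p in[(266,30),(365,30),(361,148),(269,148)]]);print(P.round(0).tolist(),P.mean(0),[np.linalg.norm(P[i]-P[i-1]).round() for i in range(4)])
F=[atz(c,*p,51) for p in[(314,150),(314,181)]];print("fin",F,np.mean(F,0)); e=P[0]+P[1]-P[2]-P[3];print("yaw",np.arctan2(e[1],e[0]))
B=[atz(c,*p,138) for p in[(505,98),(587,138)]];print("bar",B,np.mean(B,0),np.linalg.norm(B[1]-B[0]))
```

```text
[[558.0, 350.0, 45.0], [611.0, 245.0, 45.0], [487.0, 182.0, 45.0], [433.0, 289.0, 45.0]] [522.09969074 266.59608384  45.        ] [np.float64(139.0), np.float64(117.0), np.float64(139.0), np.float64(120.0)]
fin [array([457.70289565, 235.93586818,  51.        ]), array([421.36756493, 217.72469452,  51.        ])] [439.53523029 226.83028135  51.        ]
yaw 0.4615103358997235
bar [array([593.60973255, 100.52818456, 138.        ]), array([603.40229726,   1.29904883, 138.        ])] [598.5060149   50.91361669 138.        ] 99.71116137292606
```

>>> {"op": "move_arm", "data": {"dp": [[12,9,-40],[0,0,-45],[0,0,-45],[0,0,-40],[0,0,-20],[0,0,0],[0,0,0],[0,0,0],[0,0,0],[0,0,0]], "rotation": [[0,0,0],[0,0,0],[0,0,0],[0,0,0],[0,0,0],[0,0,0],[0,0,0],[0,0,0],[0,0,0],[0,0,0]], "hand": [0.6,0.6,0.6,0.6,0.6,0.3,0.0,0.0,0.0,0.0], "newtons": 25}}

```text
clock: 3.52
eef_pos: [437.0, 223.5, 14.6]
eef_rot: [-3.142, -0.001, 0.465]
wrist_force: [-1.4, 0.7, 3.9]
finger_gap: 11.5
finger_force: 25.0
```

>>> {"op": "move_arm", "data": {"dp": [[2,-8,0],[2,-15,0],[2,-20,0],[2,-20,0],[3,-20,0],[3,-20,0],[3,-20,0],[3,-20,0],[3,-20,0],[3,-16,0]], "rotation": [[0,0,-0.02],[0,0,-0.035],[0,0,-0.04],[0,0,-0.04],[0,0,-0.04],[0,0,-0.04],[0,0,-0.04],[0,0,-0.04],[0,0,-0.04],[0,0,-0.043]], "hand": [0,0,0,0,0,0,0,0,0,0]}}

```text
clock: 4.78
eef_pos: [462.9, 43.0, 14.4]
eef_rot: [-3.141, -0.0, 0.083]
wrist_force: [-0.5, 3.5, 4.6]
finger_gap: 11.4
finger_force: 25.1
```

>>> {"op": "move_arm", "data": {"dp": [[8,0,0],[10,0,0],[10,0,0],[10,0,0],[7,0,0],[5,0,0],[0,0,0],[0,0,0]], "rotation": [[0,0,0],[0,0,0],[0,0,0],[0,0,0],[0,0,0],[0,0,0],[0,0,0],[0,0,0]], "hand": [0,0,0,0,0,0,0,0]}}

```text
clock: 5.78
eef_pos: [512.4, 43.6, 14.4]
eef_rot: [3.141, 0.001, 0.085]
wrist_force: [-5.5, -0.1, 8.4]
finger_gap: 11.6
finger_force: 25.0
```

Run:
```python
from h import *
s,c,M=wrist();c=setwrist(s,c);keep("w2",c);t=camera("top");keep("t2",t);d=camera("side");keep("s2",d)
print(s["clock"],s["eef_pos"],s["eef_rot"],s["finger_gap"])
a=cv2.resize(c["image"],(480,300));b=cv2.resize(t["image"][100:275,240:360],None,fx=2.6,fy=2.6,interpolation=cv2.INTER_CUBIC);e=cv2.resize(d["image"][140:290,200:360],None,fx=1.9,fy=1.9,interpolation=cv2.INTER_CUBIC)
im=np.zeros((600,800,3),np.uint8);im[:300,:480]=a;im[:b.shape[0],488:488+b.shape[1]]=b;im[305:305+e.shape[0],:e.shape[1]]=e
save("m2.png",im)
```

```text
5.775 [512.39556739  43.56027631  14.40294288] [3.14120915e+00 1.41553415e-03 8.52838916e-02] 11.596292108732232
```

View pics/m2.png

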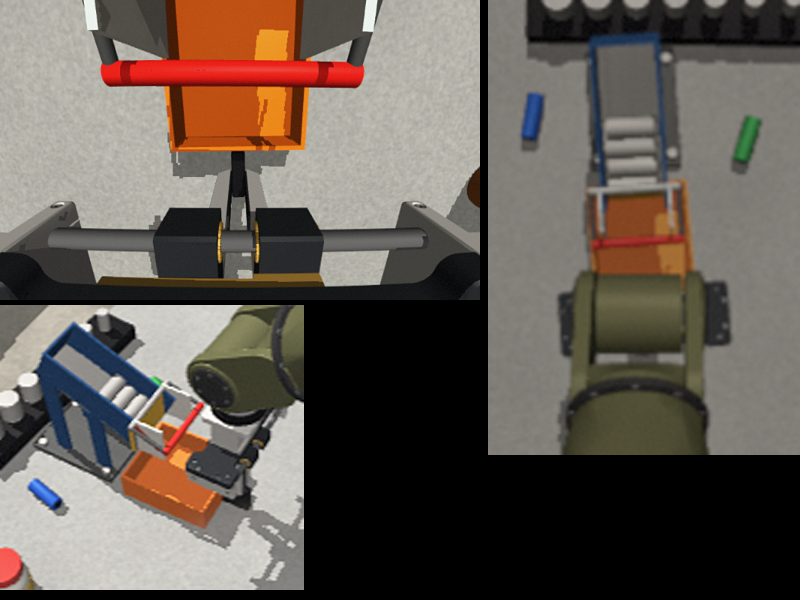

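The tray is under the lip. Wrist composite (0.75 scale): bar ends at (101,75) and (363,74), tray front corners at (172,151) and (305,149). I'll measure the centring.

Run:
```python
from h import *
c=load("w2");k=640/480
f=lambda u,v:((u+.5)*k-.5,(v+.5)*k-.5)
B=[atz(c,*f(*p),138) for p in[(101,75),(363,74)]];b=np.mean(B,0);e=B[0]-B[1];print("bar",B,b,np.linalg.norm(e),"yaw",np.arctan2(-e[0],e[1]))
T=[atz(c,*f(*p),45) for p in[(172,151),(305,149)]];t=np.mean(T,0);e2=T[0]-T[1];print("tray front",T,np.linalg.norm(e2),"yaw",np.arctan2(-e2[0],e2[1]))
y=.09;ex=np.array([np.cos(y),np.sin(y)]);ey=np.array([-ex[1],ex[0]]);q=t[:2]-b[:2];print("tray front rel lip x",q@ex-55,"y",q@ey)
t2=load("t2");g=lambda u,v:(240+(u-488+.5)/2.6-.5,100+(v+.5)/2.6-.5)
B=[atz(t2,*g(*p),138) for p in[(594,245),(684,239)]];b=np.mean(B,0);e=B[0]-B[1];print("top bar",b,"yaw",np.arctan2(-e[0],e[1]))
```

```text
bar [array([593.78701656, 105.98294017, 138.        ]), array([603.26091152,   0.92947156, 138.        ])] [598.52396404  53.45620586 138.        ] 105.4797893055431 yaw 0.0899383600277944
tray front [array([533.22628167, 104.4986129 ,  45.        ]), array([545.39830826, -14.0710323 ,  45.        ])] 119.19278079490252 yaw 0.10229883557431498
tray front rel lip x -114.71283998997008 y -2.887197397910678
top bar [596.59941494  51.66838847 138.        ] yaw 0.079717965518438
```

>>> {"op": "move_arm", "data": {"dp": [[0,2,0],[0,0,0],[0,0,0],[0,0,0],[0,0,0],[0,0,30],[0,0,50],[0,0,50],[0,0,50],[0,0,30]], "rotation": [[0,0,0],[0,0,0],[0,0,0],[0,0,0],[0,0,0],[0,0,0],[0,0,0],[0,0,0],[0,0,0],[0,0,0]], "hand": [0,0,0.45,0.45,0.45,0.45,0.45,0.45,0.45,0.45]}}

```text
clock: 7.18
eef_pos: [513.2, 46.4, 226.8]
eef_rot: [3.141, -0.002, 0.087]
wrist_force: [0.3, -0.2, -0.3]
finger_gap: 42.4
finger_force: 0.0
```

>>> {"op": "move_arm", "data": {"dp": [[5,0,0],[5,0,0],[5,0,0],[5,0,0],[10,0,0],[10,0,0],[10,0,0],[15,2,0],[15,5,0],[6,0,0]], "rotation": [[0,0,0.17],[0,0,0.17],[0,0,0.17],[0,0,0.17],[0,0,0.17],[0,0,0.17],[0,0,0.17],[0,0,0.17],[0,0,0.17],[0,0,0.043]], "hand": [0.45,0.45,0.45,0.45,0.45,0.45,0.45,0.45,0.45,0.45]}}

```text
clock: 8.43
eef_pos: [599.3, 53.6, 223.8]
eef_rot: [-3.141, -0.0, 1.663]
wrist_force: [0.2, 1.4, -0.2]
finger_gap: 42.3
finger_force: 0.0
```

Run:
```python
from h import *
s,c,M=wrist();c=setwrist(s,c);keep("w3",c);t=camera("top")
print(s["clock"],s["eef_pos"],s["eef_rot"],s["finger_gap"])
for p in [(593.5,103,138),(602.5,2,138),(598,52.5,138)]: print(proj(c,p))
im=np.zeros((600,640,3),np.uint8);im[:400]=c["image"];e=cv2.resize(camera("side")["image"][140:290,200:420],None,fx=1.33,fy=1.33);im[400:400+e.shape[0],:e.shape[1]]=e
b=t["image"][100:300,200:500];im[400:,320:620]=b;save("m3.png",im)
```

```text
8.425 [599.33049944  53.58648607 223.7546561 ] [-3.14093152e+00 -1.95740180e-05  1.66324692e+00] 42.3079040422114
(np.float64(316.1640947619633), np.float64(146.93337482910596))
(np.float64(315.79442152299725), np.float64(236.63605274117117))
(np.float64(315.9693346861513), np.float64(193.81729054136576))
```

View pics/m3.png

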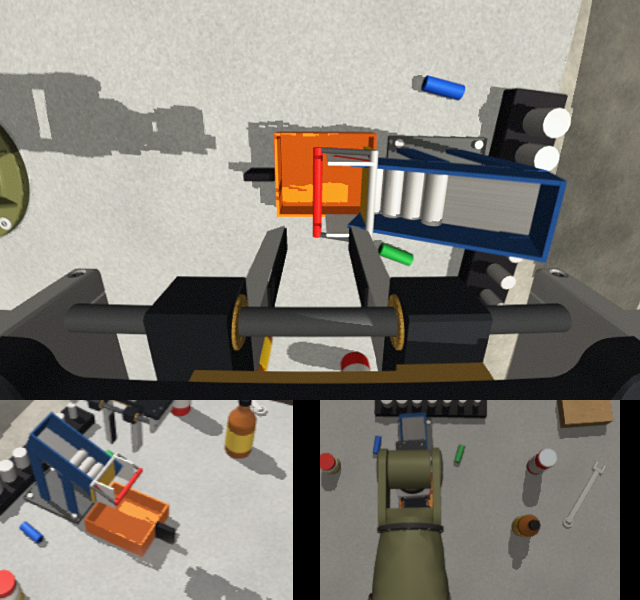

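The wrist view puts the bar at column 318, rows 149 to 237, midway between the fingers (285 and 350). The tray sits flush under the lip. Next I descend and pinch the bar.

>>> {"op": "move_arm", "data": {"dp": [[0,0,-30],[0,0,-35],[0,0,-25],[0,0,-14],[0,0,0],[0,0,0],[0,0,0],[0,0,0]], "rotation": [[0,0,0],[0,0,0],[0,0,0],[0,0,0],[0,0,0],[0,0,0],[0,0,0],[0,0,0]], "hand": [0.45,0.45,0.45,0.45,0.45,0.2,0,0], "newtons": 30}}

```text
clock: 9.57
eef_pos: [599.1, 53.4, 120.8]
eef_rot: [3.141, 0.0, 1.66]
wrist_force: [0.0, 0.3, 0.0]
finger_gap: 15.6
finger_force: 0.0
```

>>> {"op": "move_arm", "data": {"dp": [[0,0,-1],[0,0,0],[0,0,0]], "rotation": [[0,0,0],[0,0,0],[0,0,0]], "hand": [0,0,0], "newtons": 35}}

```text
clock: 9.95
eef_pos: [598.9, 53.4, 119.2]
eef_rot: [-3.142, -0.0, 1.66]
wrist_force: [0.6, 0.3, -0.3]
finger_gap: 0.4
finger_force: 0.0
```

Run:
```python
from h import *
s=manip.read_state();print(s["clock"],s["eef_pos"],s["finger_gap"],s["finger_force"],s["wrist_force"])
y=.088;a0=np.arctan2(20,55);r=58.5
def p(th): 
    x=-r*np.cos(a0-th);z=-r*np.sin(a0-th); return np.array([x*np.cos(y),x*np.sin(y),z])
L=np.radians(np.arange(0,46,5));Q=np.array([p(t) for t in L]);print(np.diff(Q,axis=0).round(1).tolist(),(Q[-1]-Q[0]).round(1))
```

```text
9.95 [598.88728795  53.3712135  119.21908383] 0.43815673258101495 0.0 [ 0.57849014  0.26936094 -0.31701752]
[[-1.5, -0.1, 4.9], [-1.1, -0.1, 5.0], [-0.7, -0.1, 5.1], [-0.2, -0.0, 5.1], [0.2, 0.0, 5.1], [0.7, 0.1, 5.1], [1.1, 0.1, 5.0], [1.5, 0.1, 4.9], [1.9, 0.2, 4.7]] [ 2.   0.2 44.7]
```

The gap closed to 0.4 mm, so the bar isn't between the pads. I'll look before moving.

Run:
```python
from h import *
s,c,M=wrist();c=setwrist(s,c);keep("w4",c);d=camera("side");keep("s4",d)
print(proj(d,(599,53.4,119)),proj(d,(599,53.4,138)))
im=np.zeros((600,800,3),np.uint8);im[:250,:400]=cv2.resize(c["image"],(400,250));e=cv2.resize(d["image"][150:270,210:350],None,fx=5,fy=5,interpolation=cv2.INTER_CUBIC)[:600,:]
im[:600,400:800]=e[:600,200:600];save("m4.png",im)
```

```text
(np.float64(296.11446556421856), np.float64(208.4266336255425)) (np.float64(295.73101871821694), np.float64(203.99031552765535))
```

View pics/m4.png

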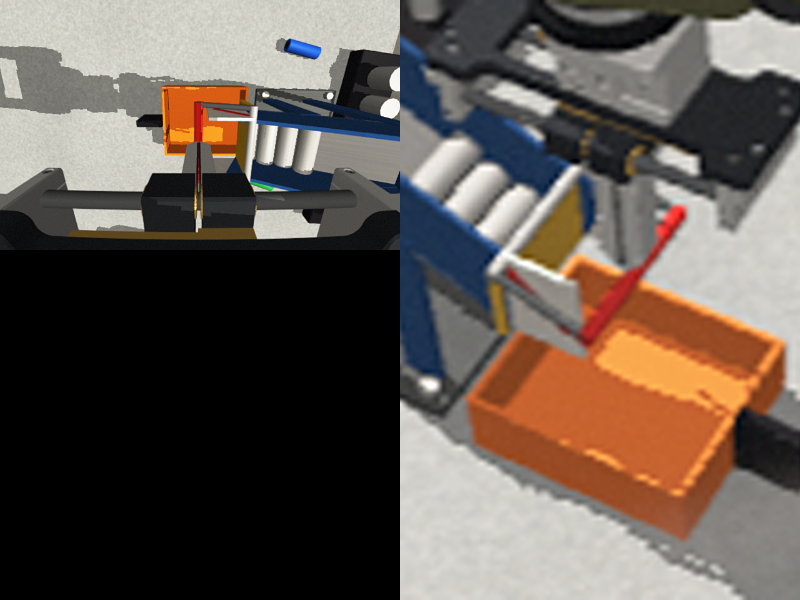

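Run:
```python
from h import *
for n in("s2","s4"):
    im=load(n)["image"].astype(int)[186:224,282:312]
    print(n)
    for r in range(0,38): print(186+r,''.join('R' if p[0]>110 and p[0]>2.5*p[1] and p[0]>2.5*p[2] else 'r' if p[0]>1.8*p[1] and p[0]>1.8*p[2] else 'o' if p[0]>1.5*p[2] else '#' if p.sum()<200 else '.' for p in im[r]))
c=load("w4");im=c["image"].astype(int)
for r in range(150,260,6): print(r,[ (x) for x in range(270,370) if im[r,x,0]>110 and im[r,x,0]>2.5*im[r,x,1]and im[r,x,0]>2.5*im[r,x,2]][::3])
d=load("s4")
for X in[(599,53.4,119),(599,53.4,138),(594,53.4,138),(604,53.4,138),(603,2,138),(594,103,138)]:print(X,proj(d,X),proj(c,X))
```

```text
s2
186 ....##................########
187 ..oo##.................#######
188 ..oo###................#######
189 .ooo#####................#####
190 oooo#####.................####
191 oooo#####.............rRr..###
192 oooo.###.............oRRR....#
193 oooo.##..............rRRR....o
194 oooo.##.............oRRR......
195 oooo.#.............rRRRr......
196 ooooo.............rRRRR.......
197 oooo.............oRRRR........
198 oooo.............rRRR.........
199 ooo.............RRRRr.........
200 oo.............rRRRR..........
201 o.ooo..........rRRR...........
202 oooroooo......rRRRo...........
203 ooorrroooo...rRRRr............
204 oorrrrrrrooooRRRR.............
205 .oorrrrrrrrrRRRR..............
206 ....rrrrrrrRRRRroo............
207 ....rrrrrrRRRRRroooo..........
208 ....orrrrRRRRRrrrrroooo.......
209 ....orrrRRRRRRrrrrrrroooo.....
210 ....orrrRRRRRrrrrrrrrrrroooo..
211 ....orrRRRRRrrrrrrrrrrrrrroo..
212 ....orRRRRRrrrrrrrrrrrrrrrro..
213 ....orRRRRRrrrrrrrrrrrrrrrr###
214 ....orRRRRrrrrrrrrrrrrrrrro###
215 r...rRRRRrrrrrrrrrrrrrrrrr.###
216 or.oRRRRrrrooorrrrrrrrrrr.####
217 ...oRRRR
[... 2273 characters left out ...]
 (np.float64(295.73101871821694), np.float64(203.99031552765535)) (np.float64(317.1732595089079), np.float64(230.24744005949307))
(594, 53.4, 138) (np.float64(297.2745694737251), np.float64(204.7796323635865)) (np.float64(310.404600403276), np.float64(229.672883091057))
(604, 53.4, 138) (np.float64(294.1924848841749), np.float64(203.20356325520282)) (np.float64(323.9337758860424), np.float64(230.81970322296715))
(603, 2, 138) (np.float64(305.37315510840017), np.float64(191.00054763956987)) (np.float64(316.3337036900793), np.float64(290.69013999631187))
(594, 103, 138) (np.float64(286.294138009544), np.float64(217.37389276141855)) (np.float64(316.4533794865903), np.float64(162.8927486741879))
```

The bar hasn't moved. The tips sit on the rows just above it, in both the side view and the wrist view (tip row about 229 where the claimed TCP projects to 221). So the fingers really end about 25 mm short of the reported TCP. I'll open in place, go about 25 mm lower and pinch again.

>>> {"op": "move_arm", "data": {"dp": [[0,0,0],[0,0,0],[0,0,0],[0,0,-5],[0,0,-7],[0,0,-7],[0,0,-6],[0,0,0]], "rotation": [[0,0,0],[0,0,0],[0,0,0],[0,0,0],[0,0,0],[0,0,0],[0,0,0],[0,0,0]], "hand": [0.42,0.42,0.42,0.42,0.42,0.42,0.42,0.42]}}

```text
clock: 11.05
eef_pos: [598.6, 53.4, 93.6]
eef_rot: [-3.141, -0.0, 1.66]
wrist_force: [0.7, -0.1, 0.7]
finger_gap: 39.7
finger_force: 0.0
```

>>> {"op": "move_arm", "data": {"dp": [[0,0,0],[0,0,0],[0,0,0],[0,0,0],[0,0,0]], "rotation": [[0,0,0],[0,0,0],[0,0,0],[0,0,0],[0,0,0]], "hand": [0.2,0,0,0,0], "newtons": 35}}

```text
clock: 11.68
eef_pos: [598.4, 53.3, 94.3]
eef_rot: [-3.141, -0.0, 1.66]
wrist_force: [-5.0, -0.2, 2.4]
finger_gap: 8.9
finger_force: 35.0
```

Run:
```python
from h import *
s,c,M=wrist();c=setwrist(s,c);keep("w5",c);d=camera("side");keep("s5",d)
print(s["clock"],s["eef_pos"],s["finger_gap"],s["finger_force"],s["wrist_force"])
im=np.zeros((600,800,3),np.uint8);im[:,:]=cv2.resize(d["image"][140:260,220:380],(800,600),interpolation=cv2.INTER_CUBIC)
im[400:,:320]=cv2.resize(c["image"],(320,200));save("m5.png",im)
```

```text
11.675 [598.44818892  53.32943332  94.30863108] 8.924456676317774 34.99676585197449 [-5.02657059 -0.16585379  2.36819676]
```

Gap 8.9 mm at 35 N, so the bar is pinched. Next I lift along the arc.

>>> {"op": "move_arm", "data": {"dp": [[-1.5,0,5],[-1,0,5],[-0.7,0,5],[-0.2,0,5],[0.2,0,5],[0.7,0,5],[1,0,5],[1.5,0,5],[1.9,0,4.5],[0,0,0]], "rotation": [[0,0,0],[0,0,0],[0,0,0],[0,0,0],[0,0,0],[0,0,0],[0,0,0],[0,0,0],[0,0,0],[0,0,0]], "hand": [0,0,0,0,0,0,0,0,0,0]}}

```text
clock: 13.02
eef_pos: [599.0, 53.4, 139.0]
eef_rot: [-3.137, -0.0, 1.66]
wrist_force: [-16.9, -2.9, -0.0]
finger_gap: 8.7
finger_force: 35.0
```

>>> {"op": "move_arm", "data": {"dp": [[0,0,0],[0,0,0],[0,0,0],[0,0,0]], "rotation": [[0,0,0],[0,0,0],[0,0,0],[0,0,0]], "hand": [0,0,0,0]}}

```text
clock: 13.52
eef_pos: [598.9, 53.4, 138.8]
eef_rot: [-3.137, -0.0, 1.66]
wrist_force: [-15.3, -2.7, -0.2]
finger_gap: 8.6
finger_force: 35.0
```

Run:
```python
from h import *
s,c,M=wrist();c=setwrist(s,c);keep("w6",c);d=camera("side");keep("s6",d)
print(s["clock"],s["eef_pos"],s["finger_gap"],s["finger_force"],s["wrist_force"])
im=np.zeros((600,800,3),np.uint8);im[:,:450]=cv2.resize(d["image"][150:258,225:306],(450,600),interpolation=cv2.INTER_CUBIC)
w=c["image"][110:250,230:420];im[:258,450:]=cv2.resize(w,(350,258),interpolation=cv2.INTER_CUBIC);im[300:519,450:]=cv2.resize(c["image"],(350,219));save("m6.png",im)
```

```text
13.525 [598.90677587  53.39286275 138.82791183] 8.62147099446863 35.00892519950867 [-15.25620488  -2.71325498  -0.24657357]
```

View pics/m6.png

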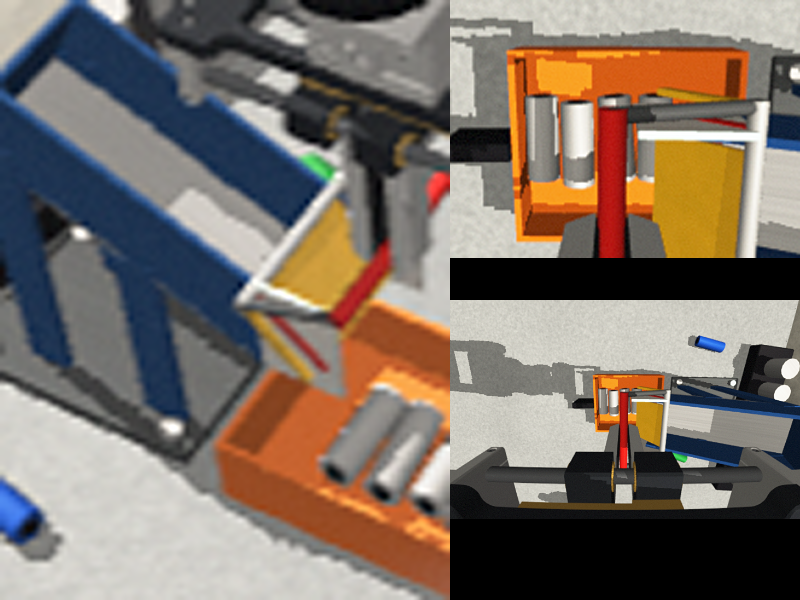

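All four pins lie in the tray, at wrist crop (540..650,140). The pointer appears a little beside the red line in the side view, so I'll compute the gate angle from it. The -15 N in x says the tool sits slightly too far forward.

Run:
```python
from h import *
y=.088;ex=np.array([np.cos(y),np.sin(y),0]);ey=np.array([-ex[1],ex[0],0]);O=np.array([653,57,0.])
def pl(c,u,v,Y):
    o,d=ray(c,u,v);k=(Y-(o-O)@ey)/(d@ey);p=o+k*d-O;return p@ex,p[2]
d=load("s6");c=load("w6")
f=lambda u,v:(225+(u+.5)*81/450-.5,150+(v+.5)*.18-.5)
g=lambda u,v:(230+(u-450+.5)*190/350-.5,110+(v+.5)*140/258-.5)
ang=lambda a,b:np.degrees(np.arctan2(-(b[0]-a[0]),-(b[1]-a[1]))).round(1)
for Y in(36,40,44,48,52):
    R=[np.round(pl(d,*f(*p),Y),0) for p in[(275,315),(326,371)]];P=[np.round(pl(d,*f(*p),Y),0) for p in[(250,312),(308,381)]]
    print("side",Y,"red",R,ang(*R),"ptr",P,ang(*P))
    R=[np.round(pl(c,*g(*p),Y),0) for p in[(747,126),(690,114)]];P=[np.round(pl(c,*g(*p),Y),0) for p in[(740,106),(656,91)]]
    print("wrist",Y,"red",R,ang(*R),"ptr",P,ang(*P))
# bar prediction
for th in(35,40,45,50):
    a=np.radians(20-th);b=O+ex*(-58.5*np.cos(a))+np.array([0,0,158-58.5*np.sin(a)])
    print(th,[np.round(proj(d,b+k*ey),1) for k in(50,20)],[np.round(proj(c,b+k*ey),1) for k in(50,)])
im=d["image"].astype(int)[200:226,262:300]
for r in range(26): print(200+r,''.join('R' if p[0]>1.9*p[1] and p[0]>1.9*p[2] and p[1]<1.35*p[2] else 'y' if p[0]<1.6*p[1] and p[1]>1.5*p[2] else 'o' if p[0]>1.5*p[2] else '#' if p.sum()<200 else '.' for p in im[r]))
```

```text
side 36 red [array([ -8., 141.]), array([-34., 112.])] 41.9 ptr [array([  6., 134.]), array([-23.,  97.])] 38.1
wrist 36 red [array([  3., 136.]), array([-17., 110.])] 37.6 ptr [array([11., 88.]), array([-28.,  38.])] 38.0
side 40 red [array([-12., 147.]), array([-37., 119.])] 41.8 ptr [array([  3., 141.]), array([-26., 104.])] 38.1
wrist 40 red [array([ -2., 155.]), array([-21., 131.])] 38.4 ptr [array([  6., 111.]), array([-30.,  65.])] 38.0
side 44 red [array([-15., 153.]), array([-40., 125.])] 41.8 ptr [array([ -0., 147.]), array([-29., 110.])] 38.1
wrist 44 red [array([ -7., 174.]), array([-24., 152.])] 37.7 ptr [array([  0., 134.]), array([-32.,  92.])] 37.3
side 48 red [array([-18., 159.]), array([-43., 132.])] 42.8 ptr [array([ -4., 153.]), array([-32., 117.])] 37.9
wrist 48 red [array([-12., 192.]), array([-27., 173.])] 38.3 ptr [array([ -5., 156.]), array([-34., 119.])] 38.1
side 52 red [array([-21., 166.]), array([-46., 138.])] 41.8 ptr [array([ -7., 160.]), array([-35., 124.])] 37.9
wrist 52 red [array([-16., 211.]), array([-30., 194.])] 39.5 ptr [array([-11., 179.]), arr
[... 736 characters left out ...]
oooooooooooo
210 #########.yyy..RR.......yooooooooooooo
211 .########..yyy..RR......yooooooooooooo
212 .#####..##..yyy..RR.....oooooooooooooo
213 ...###.###...yyy..RR....oooooooooooooo
214 .....#####....yyy..Ro...oooooooooooooo
215 ......####.....yyy..Ro..oooooooooooooo
216 ........##..o...yyy..R...ooooooooooooo
217 ........#..oooo..yyo.....oooooooyyyyoo
218 .......#..oooooooyy......ooooooyyyyyyy
219 ......#..ooooooooooo.....ooooy...oyyyy
220 ......#.oooooooooooooo...ooooo.....yyy
221 .....#..oooooooooooooooooooooo.....oyy
222 ....#..oooooooooooooooooooooo.........
223 ...#..oooooooooooooooooooooo..........
224 ...#.oooooooooooooooooooooo...........
225 ..#..ooooooooooooooooooooo............
```

The bar's shift in the side image and the pointer's direction both give about 41°. I'll raise it roughly 4 mm more and ease back in x to relieve the push.

>>> {"op": "move_arm", "data": {"dp": [[-1,0,2],[0,0,2],[0,0,0],[0,0,0]], "rotation": [[0,0,0],[0,0,0],[0,0,0],[0,0,0]], "hand": [0,0,0,0]}}

```text
clock: 14.12
eef_pos: [600.6, 53.5, 143.1]
eef_rot: [3.14, -0.0, 1.66]
wrist_force: [6.0, 0.4, -9.7]
finger_gap: 9.3
finger_force: 35.0
```

```bash
cat > ang.py <<'E'
from h import *
y=.088;ex=np.array([np.cos(y),np.sin(y),0]);ey=np.array([-ex[1],ex[0],0]);O=np.array([653,57,0.])
def nrm(d,th,k=35):
    a=np.radians(20-th);b=O+ex*(-58.5*np.cos(a))+np.array([0,0,158-58.5*np.sin(a)])+k*ey
    return np.array(proj(d,b))@[.81,.59]
def lines(d):
    im=d["image"].astype(float)
    def fit(w,r0,r1,c0,c1):
        sub=w[r0:r1,c0:c1];v,u=np.nonzero(sub>0);return np.polyfit(v+r0,u+c0,1,w=np.sqrt(sub[v,u]))
    R,G,B=im[...,0],im[...,1],im[...,2]
    red=np.clip(R-1.6*np.maximum(G,B)-10,0,None)
    yel=np.clip(np.minimum(R,G)-1.5*B-10,0,None)*(R<1.7*G)
    return im,red,yel,fit
E
python3 - <<'E'
from ang import *
for n in("s2","s4","s6","new"):
    d=camera("side") if n=="new" else load(n)
    if n=="new": keep("s7",d)
    im,red,yel,fit=lines(d)
    if n in("s2","s4"): W=red[209:216,286:299]; v,u=np.nonzero(W>30); v+=209;u+=286
    else: W=red[196:206,283:298]; v,u=np.nonzero(W>30); v+=196;u+=283
    print(n,"bar n",np.mean(u*.81+v*.59).round(2))
    if n in("s6","new"):
        m=np.zeros_like(red);r=red.copy();r[:,286:]=0
        for q in range(205,220): r[q,:int(274+(q-207)*.97-3)]=0; r[q,int(274+(q-207)*.97+4):]=0
        yy=yel.copy()
        for q in range(205,220): yy[q,:int(270.5+(q-207)*.9-4)]=0; yy[q,int(270.5+(q-207)*.9+3.5):]=0
        print(" red",fit(r,208,216,265,286).round(3)," yel",fit(yy,208,216,265,286).round(3))
        o=load("s6");im=im.astype(int)[195:220,262:300]
        if n=="new":
            for q in range(25): print(195+q,''.join('R' if p[0]>1.9*p[1] and p[0]>1.9*p[2] and p[1]<1.35*p[2] else 'y' if p[0]<1.6*p[1] and p[1]>1.5*p[2] else 'o' if p[0]>1.5*p[2] else '#' if p.sum()<200 else '.' for p in im[q]))
d=load("s6");print([(t,nrm(d,t).round(2)) for t in(0,35,40,45,50)])
for Y in(40,48):
    for t in(38,41,45,48):
        a=[np.array(proj(d,O+Y*ey-ex*r*np.sin(np.radians(t))+np.array([0,0,158-r*np.cos(np.radians(t))]))) for r in(15,45)];print(Y,t,a[0].round(1),((a[1]-a[0])[0]/(a[1]-a[0])[1]).round(3))
print(manip.read_state()["eef_pos"],manip.read_state()["wrist_force"],manip.read_state()["clock"])
E
```

```text
s2 bar n 360.85
s4 bar n 360.85
s6 bar n 353.45
 red [ 0.946 78.768]  yel [ 0.91  82.256]
new bar n 352.3
 red [ 0.948 78.429]  yel [ 0.931 78.409]
195 ................yyyyyyyyyyyy.RRRR.....
196 #..............yyyyyyyyyyyyyoRRRR.....
197 ###...........yyyyyyyyyyyyyyoRRRy.....
198 ####.........yyyyyyyyyyyyyyoRRRoyy....
199 ######......oyyyyyyyyyyyyyoRRRoyyy....
200 #######.....yyyyyyyyyyyyyoRRRRyyyo....
201 #######.....yyyyyyyyyyyyyoRRRyyy......
202 ######.........yyyyyyyyyoRRRoyyo......
203 #####............yyyyyyoRRRoyyy.......
204 #####.............yyyyoRRRoyyyyyo.....
205 #####..##...........#RRRRRyyyyoooyo...
206 ######.yyyoRR....#####RRRoyyyooooooyyo
207 .######.yyyoRR........RRoyyyoooooooooy
208 ########.yyyoRR........oyyyyoooooooooo
209 #########.yyyoRR........yyyooooooooooo
210 ##.######..yyyoRR.......yyoooooooooooo
211 .########...yyyoRR......yooooooooooooo
212 .###.#..##...yyyoRR.....oooooooooooooo
213 ...###.###....yyyoRR....oooooooooooooo
214 .....#####.....yyyoRo...oooooooooooooo
215 ......####......yyyoRo..oooooooooooooo
216 ........##..o....yyo.R...ooooooooooooo
217 ........#..oooo..oyyo....oooooooyyyyoo
218 .......#..ooooooooo......ooooooyyyyyyy
219 ......#..ooooooooooo.....ooooy...oyyyy
[(0, np.float64(360.22)), (35, np.float64(355.05)), (40, np.float64(353.68)), (45, np.float64(352.18)), (50, np.float64(350.56))]
40 38 [273.3 206.1] 0.838
40 41 [273.5 206.1] 0.889
40 45 [273.7 206. ] 0.959
40 48 [273.9 205.9] 1.013
48 38 [271.7 208.2] 0.843
48 41 [271.9 208.2] 0.894
48 45 [272.1 208.1] 0.963
48 48 [272.2 208.1] 1.017
[600.60022462  53.46986268 143.11949502] [ 6.2756596  -1.43013123 -9.47192339] 14.175
```

Two estimates now put the gate near 44–45°. I'll cross-check with an enlarged wrist view of the pointer and red line.

Run:
```python
from ang import *
s,c,M=wrist();c=setwrist(s,c);keep("w7",c)
im=cv2.resize(c["image"][140:240,300:420],(720,600),interpolation=cv2.INTER_CUBIC);save("m7.png",im)
for Y in(40,48):
  for t in(41,45,49):
    print(Y,t,[np.round((np.array(proj(c,O+Y*ey-ex*r*np.sin(np.radians(t))+np.array([0,0,158-r*np.cos(np.radians(t))])))-[300,140])*6,0) for r in(10,45)])
```

```text
40 41 [array([477., 212.]), array([270., 173.])]
40 45 [array([473., 213.]), array([255., 176.])]
40 49 [array([470., 214.]), array([240., 179.])]
48 41 [array([481., 148.]), array([272., 115.])]
48 45 [array([477., 148.]), array([256., 117.])]
48 49 [array([474., 149.]), array([242., 120.])]
```

View pics/m7.png

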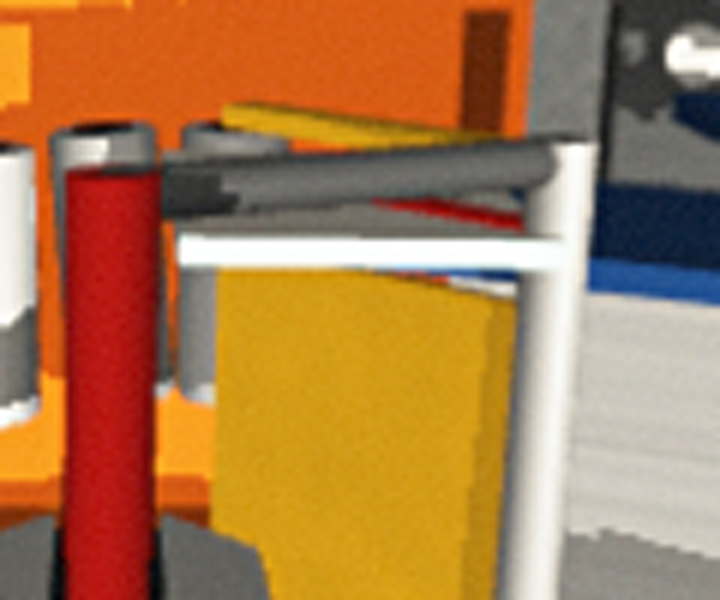

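The crop shows the bar at column 113 (row 300), the plate's lower edge at column 216 and the hinge rod at about column 548 (row 300). I'll compare these with the model.

Run:
```python
from ang import *
c=load("w7");d=load("s7")
P=lambda Y,r,t,off=0:(np.array(proj(c,O+Y*ey-ex*r*np.sin(np.radians(t))+np.array([0,0,158-r*np.cos(np.radians(t))])))-[300,140])*6
for Y in(22,30):
  print(Y,"hinge",P(Y,0,0).round(0))
  for t in(38,41,43,45,47,49): print(t,"edge",P(Y,50,t).round(0),"bar",P(Y,58.5,t+70).round(0), "n",nrm(d,t).round(2))
im=c["image"]
for row in(185,190,195,200): print(row,[tuple(map(int,im[row,x])) for x in(330,334,335,336,337,338,384,388,390,394,396,398)])
```

```text
22 hinge [534. 370.]
38 edge [254. 290.] bar [ 75. 417.] n 354.25
41 edge [241. 293.] bar [ 84. 425.] n 353.39
43 edge [232. 295.] bar [ 91. 431.] n 352.8
45 edge [224. 297.] bar [ 98. 436.] n 352.18
47 edge [216. 299.] bar [107. 442.] n 351.55
49 edge [208. 301.] bar [116. 448.] n 350.9
30 hinge [539. 307.]
38 edge [255. 235.] bar [ 75. 348.] n 354.25
41 edge [242. 238.] bar [ 84. 355.] n 353.39
43 edge [234. 240.] bar [ 91. 360.] n 352.8
45 edge [225. 241.] bar [ 98. 365.] n 352.18
47 edge [217. 243.] bar [107. 370.] n 351.55
49 edge [209. 245.] bar [116. 375.] n 350.9
185 [(103, 99, 99), (130, 130, 125), (141, 131, 123), (185, 145, 64), (213, 156, 28), (211, 152, 27), (37, 66, 107), (155, 157, 147), (203, 202, 194), (249, 249, 244), (237, 230, 217), (47, 85, 145)]
190 [(106, 106, 103), (138, 139, 134), (151, 141, 129), (202, 156, 48), (213, 156, 19), (211, 156, 19), (159, 115, 29), (140, 140, 130), (202, 198, 189), (248, 250, 246), (220, 216, 203), (210, 204, 191)]
195 [(107, 105, 104), (140, 141, 134), (155, 142, 131), (217, 160, 41), (218, 159, 16), (215, 157, 21), (183, 132, 16), (160, 156, 149), (210, 206, 195), (245, 242, 237), (214, 207, 197), (199, 194, 183)]
200 [(110, 109, 104), (141, 139, 139), (154, 144, 132), (217, 157, 35), (212, 158, 16), (208, 152, 18), (175, 127, 26), (166, 165, 155), (221, 215, 203), (237, 236, 229), (200, 195, 185), (204, 199, 186)]
```

The side bar and pointer give about 44°, and the wrist bar and plate about 46.5°, so the gate is at about 45°. I'll hold for 1 s and check that nothing creeps, then take a last look at the whole scene.

>>> {"op": "move_arm", "data": {"dp": [[0,0,0],[0,0,0],[0,0,0],[0,0,0],[0,0,0],[0,0,0],[0,0,0],[0,0,0]], "rotation": [[0,0,0],[0,0,0],[0,0,0],[0,0,0],[0,0,0],[0,0,0],[0,0,0],[0,0,0]], "hand": [0,0,0,0,0,0,0,0]}}

```text
clock: 15.22
eef_pos: [600.6, 53.5, 143.1]
eef_rot: [3.14, -0.0, 1.66]
wrist_force: [5.5, -0.8, -9.6]
finger_gap: 8.8
finger_force: 35.0
```

Run:
```python
from ang import *
s,c,M=wrist();d=camera("side");im,red,yel,fit=lines(d)
W=red[196:206,283:298]; v,u=np.nonzero(W>30);print("n",np.mean((u+283)*.81+(v+196)*.59).round(2),s["clock"],s["eef_pos"],s["wrist_force"],s["finger_gap"])
o=np.zeros((600,800,3),np.uint8);o[:400,:640]=d["image"];o[400:,:320]=cv2.resize(c["image"],(320,200));o[400:,325:765]=cv2.resize(d["image"][180:240,250:382],(440,200),interpolation=cv2.INTER_CUBIC);save("m8.png",o)
```

```text
n 352.26 15.225 [600.57336401  53.50884174 143.102955  ] [ 5.48208537 -0.77880996 -9.63526082] 8.779394295133454
```

View pics/m8.png

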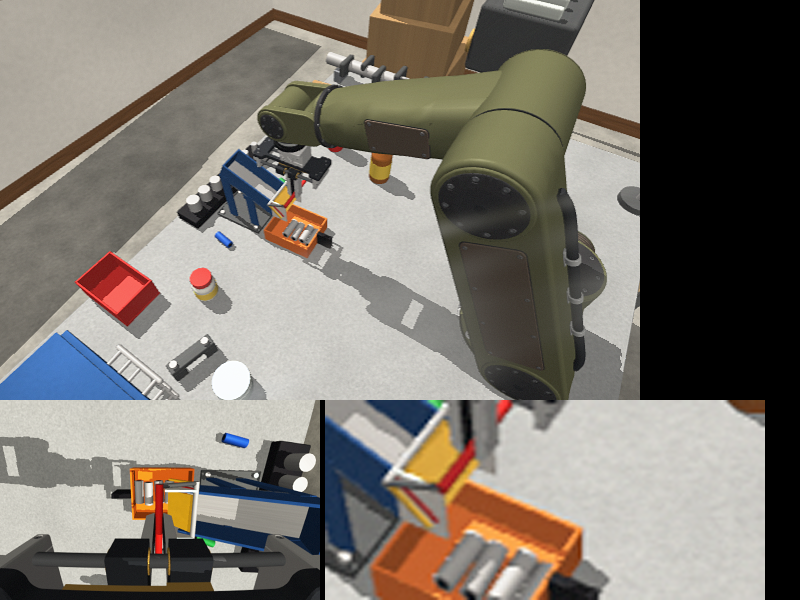

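The state is steady. The pins are in the tray at (298,230), the gate is held, and the jar, piston, cap and loose pins are where they were. I'm handing in.

```bash
python3 -c "
from cell import manip
print(manip.sign_off())"
```

```text
the job is handed in; nothing more can be done
None
```

The job is handed in: the tray is centred under the lip with all four pins in it, and the arm is still holding the gate open at about 45° (measured 44 to 46.5°).

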